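# Pull the misplaced nozzle from a torch consumables case

### The job

In the torch consumables case each pocket's coloured frame shows what belongs there: brass nozzles in yellow, red ceramic cups in red. Lift the case's lid open until it stands about upright or beyond and leave it open; then take out the brass nozzle that was packed in a red pocket and stand it upright in the blue tray. Leave the two correctly packed parts standing in their pockets.

Things in the scene. Friction and masses are not known exactly. Their poses are not given: they have to be found in the camera images.
- lid (a joint): Hinge of the grey case's lid: 0 = closed, grows as it opens upward and away (about pi/2 = upright, stop at 1.9 rad). It starts closed or ajar by up to 0.25. Stiff friction hinge: about 2 to 3 N at the grip moves it and it stays at any angle where it is left. The case is a fixed open box 130 mm (its x, front to back) by 230 mm (its y) by 62 mm high, walls and floor 4 mm; the lid is an 8 mm flat plate of the same outline on top, hinged along the far long edge.
- lid_grip (a point): Centre of the black barrel grip, 16 mm in diameter and 24 mm long along the case's y (parallel to the hinge), on a steel tongue 14 mm wide at the middle of the lid's front edge; it sticks out 32 mm past that edge, with open space below it (66 mm above the bench when closed). Moves with the lid; 162 mm from the hinge line. Pinched on its two flat ends (24 mm apart) it can swivel between the fingers, so that the lid can be swung with the gripper kept pointing down.
- lid_hinge (a point): Point on the hinge line, at the middle of the case's far edge, 62.5 mm above the bench. The horizontal direction from lid_grip (lid shut or ajar) to here is the case's x, away from the robot; the case is turned by up to 0.2 rad.
- pocket_yellow: Yellow square frame lying on the case floor, 54 mm square, 8 mm high, with a 30 mm square hole: the one pocket for a brass nozzle. Its origin is the pocket's centre on the case floor (4 mm above the bench); axes parallel to the case's. Two frames alike but red are the pockets for red cups. The three stand in a row along the case's y, 70 mm apart, in any order, the middle one in the middle of the case.
- nozzle_a: Loose brass nozzle, one of two alike (which of the two is wrongly packed varies): 24 mm across and 10 mm high at its foot, then a straight barrel 20 mm across up to its full height of 48 mm (a dark bore shows in the top); 50 to 100 g, round about its z axis. Starts standing upright in one of the case's three pockets. Origin: centre of its underside, z up along its axis.
- nozzle_b: Loose brass nozzle, one of two alike (which of the two is wrongly packed varies): 24 mm across and 10 mm high at its foot, then a straight barrel 20 mm across up to its full height of 48 mm (a dark bore shows in the top); 50 to 100 g, round about its z axis. Starts standing upright in one of the case's three pockets. Origin: centre of its underside, z up along its axis.
- cup: Loose red ceramic cup, correctly packed in a red pocket, to be left there: 25 mm across, 46 mm high, narrowing to 17 mm at the top; 30 g. Origin: centre of its underside, z up.
- blue_tray: Fixed blue open tray 110 mm square, 25 mm high, walls and floor 5 mm (inside 100 mm square). Origin: centre of its underside, on the bench; z up. A green tray of the same size stands at the other side of the case and is not wanted.
Mind the look-alikes: they are no part of the job. Of the things that look like the blue_tray, the middle-sized one is meant.

How it is judged (in metres and radians):
On the way:
1. the lid has been lifted open (beyond 1.35 rad) (value of joint lid above 1.35 rad), for 0.2 s.
At the end, for the whole second after the job is handed in: Lid open beyond 1.35 rad; the brass nozzle from the red pocket stands on the blue tray's floor, within 45 mm of its centre along both tray axes; the other nozzle stands within 12 mm of the yellow pocket's centre, the cup within 12 mm of its start; all upright within 10 degrees, at rest (value of joint lid above 1.35 rad and ((x of nozzle_a in the frame of blue_tray between -0.045 and 0.045 m and y of nozzle_a in the frame of blue_tray between -0.045 and 0.045 m and z of nozzle_a in the frame of blue_tray between -0.002 and 0.012 m and horizontal distance between nozzle_b and pocket_yellow below 0.012 m and z of nozzle_b in the frame of pocket_yellow below 0.008 m) or (x of nozzle_b in the frame of blue_tray between -0.045 and 0.045 m and y of nozzle_b in the frame of blue_tray between -0.045 and 0.045 m and z of nozzle_b in the frame of blue_tray between -0.002 and 0.012 m and horizontal distance between nozzle_a and pocket_yellow below 0.012 m and z of nozzle_a in the frame of pocket_yellow below 0.008 m)) and angle between each of nozzle_a, nozzle_b, cup's own z axis and vertical below 0.17 rad and distance of cup from where it was at the start of the episode below 0.012 m and linear speed of each of nozzle_a, nozzle_b, cup below 0.02 m/s); the robot touches nothing.
It also fails if it takes over 48 s, if anything falls off the work surface, if the arm or the gripper's body presses on something with over 40 N, if the wrist force passes 120 N, or if a joint passes its speed limit or range.

### The arm

A 6-joint arm with a two-finger parallel gripper is mounted at the origin on the work surface. World frame = base frame: x ahead of the robot, y to its left, z up, the work surface at z = 0. Lengths are in m, angles in degrees, forces in N, time in s.
With the tool pointing down it reaches from about 0.4 to 0.825 m from the base axis. Payload 7 kg.
Tool frame: the origin (TCP) lies at the very end of the fingers, on their centre line; the grasp point (between the pads) lies 19 mm behind it (ctrl.tcp_to_grasp is the distance from the TCP to the grasp point, in m); z points along the fingers, y is the direction in which the jaws open and shut (so a half turn about z gives the same grasp; the last joint's range is limited). The gripper opens to 88 mm and grips with 3 to 60 N. Pads are 19 mm wide; open, the fingers measure 130 mm over their backs; the gripper's body (78 mm by 193 mm) begins 47 mm behind the grasp point.
Start: joints at [81.308, 20.546, 0.682, 0, -70.136, -16.507], TCP at [0.287, 0.611, 0.227] pointing down, gripper open.
Joint ranges: [-176.03, 176.03], [-82.01, 121.73], [-58.28, 71.71], [-173.87, 95.51], [-174.79, -0.11], [-173.66, 173.66]. Speed limits (degrees/s): [136.94, 136.94, 172.46, 180, 180, 180].

### API

Orientations are given as [roll, pitch, yaw] about the fixed x, y, z axes, in that order (R = Rz(yaw) Ry(pitch) Rx(roll)).
In Python, from plant import ctrl gives the robot as it stands.
- The arm moves only by the tool jog_arm, never from a script. Its argument "commands" is a list of rows, each an object of numbers: "x", "y", "z": the shift along the tool's x, y, z in cm; "roll": the turn about the tool's z in rad. In form: [{"x": .., "y": .., "z": .., "roll": ..}, ...]. A call has 1 to 12 rows; each row shifts and turns the commanded pose from where the row before left it, along the tool's axes as they then stand; what a row does not reach is not made up. A row lasts 1/10 s, in which the tool goes at most 50 mm and 8.59 degrees, less where a joint would pass 70% of its speed; a pose out of reach is approached as far as the arm can. A call is refused whole if a number of a shift passes 5 or a number of a turn 0.15, either way. A call with a gripper value outside its range is refused whole. "gripper" is the finger opening in cm, from 0 to 8.76, set as the call begins (left out, the last holds). The fingers move at their own pace and stop on an object; the grip force is fixed at half the most. Time passes only in rows, so rows that do not move let the fingers close. It gives the time, the measured TCP pose, the force and the opening at its end, in the units of the state.
- ctrl.get_obs(): the state, without advancing time (a new reading comes with each control period).
- ctrl.snapshot(name): name is "scene" or "side" or "wrist"; returns a dict with "image" (384x512x3 uint8, red, green, blue), "mtx" (3x3 intrinsics, pixels), "position" and "orientation" of the camera in the world; the wrist camera has in their place "hand_eye" (4x4, takes a point from camera to tool coordinates, whose origin is the TCP and whose axes are the flange's). Camera axes: x right, y up, looking along -z (the intrinsics and any distortion apply to the point x, -y, -z); pixel columns grow to the right and rows downward; lengths in m; the calibration is good to about 2 mm. The wrist camera is an equidistant fisheye: a pixel r from the principal point sees the ray r / f radians off the axis. A picture is of the moment at which its call begins: read the wrist's pose just before it. There is no depth.
- ctrl.close_job(): hands the job in, once; it reports no verdict.
Trained networks look in the newest picture that a camera, given by its name, has taken for a name from the list of things; names that differ only in an ending like _2 or _b are one class to them, and where a whole thing is asked for, a point or a joint stands for the part that bears it (a point fixed in the world has none). Each returns a list of dicts, best first, with "confidence" (0 to 1); they miss things now and then, are a little off and sometimes report something else, mostly with a low value. They report only what shows in the picture. A call takes as long as a camera call. They do not tell look-alikes from the thing itself.
- ctrl.search_frame(camera, query): "position" ([column, row] as shares, 0 to 1, of the picture: columns of its width, rows of its height, amid what is visible of it).
- ctrl.regions_of(camera, query): "mask" (384x512 bool, what is visible of it) and "position" ([column, row] as shares, 0 to 1, of the picture: columns of its width, rows of its height, amid what is visible of it).
The state is a dict: "clock": time; "joint_pos": joint angles; "qvel": joint speeds; "tau": joint torques, N m; "tool_pos": TCP position; "orientation": TCP orientation; "force": force on the tool from outside, world axes, zero at the start; "moment": the same for the moment, N m; "opening": finger opening in m.
Only numpy, scipy, OpenCV 4.12 (cv2) and the standard library are available. Lean on these libraries where they do the work, as an engineer would, in place of code of your own. Each camera call takes 0.05 s, during which the arm holds its last target.

## Working session

There is one attempt and no reset: what is moved stays moved. The work goes in short steps, Python scripts to look and compute and a tool call to move; the robot and the scene stay as the last step left them, time stands still between calls to the robot, and variables do not carry over. Pictures are saved under pics/ and viewed, and the job is handed in when it is done.

Besides the shell and the picture viewer there is one more tool, called after ">>>" in YAML: its name, and indented under it one key for each argument. jog_arm: Moves the arm, as the interface text tells. Its arguments: {"type":"object","properties":{"commands":{"type":"array"},"gripper":{"type":"number"}},"required":["commands"]}

```bash
ls; mkdir -p pics
python3 - <<'E'
from plant import ctrl
import cv2
print(ctrl.get_obs())
for n in ("scene","side","wrist"):
    s=ctrl.snapshot(n); cv2.imwrite(f"pics/{n}0.png",s["image"][:,:,::-1])
    print(n,{k:v for k,v in s.items() if k!="image"})
E
```

```text
pics
{'clock': 0.0, 'joint_pos': array([ 8.13076183e+01,  2.05923686e+01,  6.34674624e-01, -1.99633805e-02,
       -7.01357502e+01, -1.65083101e+01]), 'qvel': array([ 0.02504811, -0.08473766, -0.06825092,  0.09402787, -0.10649152,
        0.03069645]), 'tau': array([ 1.22465586e-03, -5.82714951e+01,  2.93045801e+01,  6.99667364e+00,
        6.97305237e-03, -1.60160885e-04]), 'tool_pos': array([0.2872117 , 0.610316  , 0.22561949]), 'orientation': array([ 1.79905075e+02, -8.56189778e-03, -2.52074834e+01]), 'force': array([-0.43187352,  0.28999616,  0.69731689]), 'moment': array([ 0.02716499, -0.02951301, -0.00763342]), 'opening': 0.08767537036771086}
scene {'mtx': array([[359.98440225,   0.        , 257.16416696],
       [  0.        , 359.98440225, 192.01894865],
       [  0.        ,   0.        ,   1.        ]]), 'position': array([0.74003244, 0.25305286, 0.76598282]), 'orientation': array([ 30.60154811,   0.30168297, 140.30216967])}
side {'mtx': array([[355.90425113,   0.        , 250.94348906],
       [  0.        , 355.90425113, 197.52552705],
       [  0.        ,   0.        ,   1.        ]]), 'position': array([ 0.03510831, -0.6157463 ,  0.4939556 ]), 'orientation': array([ 59.24737773,  -0.89230739, -39.78738964])}
wrist {'mtx': array([[297.31863964,   0.        , 256.63531254],
       [  0.        , 297.31863964, 190.99752047],
       [  0.        ,   0.        ,   1.        ]]), 'hand_eye': array([[ 2.59040214e-05,  9.58391792e-01,  2.85456078e-01,
         7.61170803e-02],
       [ 9.99999789e-01,  1.60426114e-04, -6.29361575e-04,
        -3.60264408e-04],
       [-6.48969577e-04,  2.85456034e-01, -9.58391586e-01,
        -1.57810962e-01],
       [ 0.00000000e+00,  0.00000000e+00,  0.00000000e+00,
         1.00000000e+00]])}
```

View pics/scene0.png

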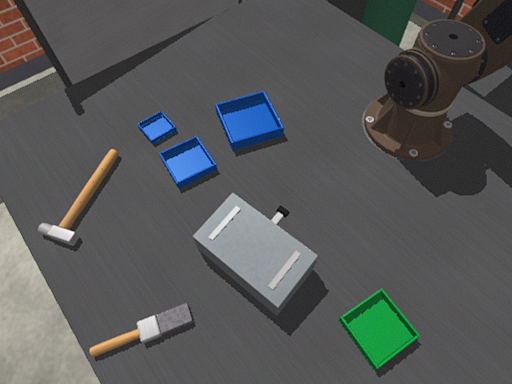

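View pics/side0.png

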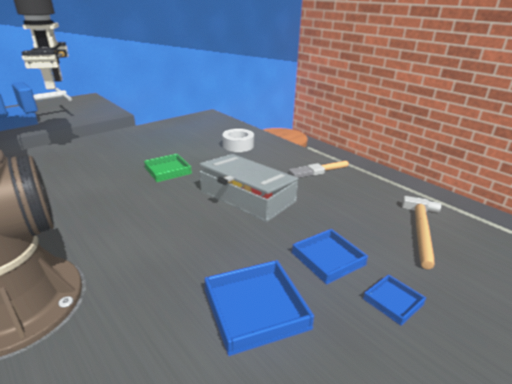

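View pics/wrist0.png

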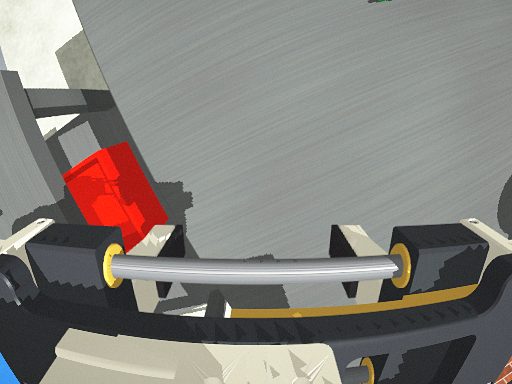

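The scene picture shows the case at (255,250), with its black grip at (282,212). There are three blue trays: small (158,127), middle (188,162) and large (250,120). The green tray is at (380,328). I'll measure the trays and the grip next.

```bash
cat > h.py <<'E'
import numpy as np, cv2
from scipy.spatial.transform import Rotation as R
def campose(s,obs=None):
    if "hand_eye" in s:
        T=np.eye(4);T[:3,:3]=R.from_euler("xyz",obs["orientation"],degrees=True).as_matrix();T[:3,3]=obs["tool_pos"]
        M=T@s["hand_eye"];return M[:3,3],M[:3,:3]
    return s["position"],R.from_euler("xyz",s["orientation"],degrees=True).as_matrix()
def ray(s,uv,obs=None):
    p,Rm=campose(s,obs);K=s["mtx"]
    a=(uv[0]-K[0,2])/K[0,0];b=(uv[1]-K[1,2])/K[1,1]
    if "hand_eye" in s:
        r=np.hypot(a,b);k=np.sin(r)/max(r,1e-9);d=np.array([a*k,-b*k,-np.cos(r)])
    else: d=np.array([a,-b,-1.])
    return p,Rm@d
def onz(s,uv,z,obs=None):
    p,d=ray(s,uv,obs);return p+d*(z-p[2])/d[2]
def proj(s,P,obs=None):
    p,Rm=campose(s,obs);c=Rm.T@(np.asarray(P)-p);K=s["mtx"]
    if "hand_eye" in s:
        r=np.arctan2(np.hypot(c[0],c[1]),-c[2]);h=np.hypot(c[0],c[1]);a,b=c[0]/h*r,-c[1]/h*r
    else: a,b=c[0]/-c[2],c[1]/c[2]
    return np.array([K[0,0]*a+K[0,2],K[1,1]*b+K[1,2]])
def tri(l):
    A=np.zeros((3,3));b=np.zeros(3)
    for p,d in l:
        d=d/np.linalg.norm(d);M=np.eye(3)-np.outer(d,d);A+=M;b+=M@p
    x=np.linalg.solve(A,b);return x,[np.linalg.norm(np.cross(x-p,d/np.linalg.norm(d))) for p,d in l]
E
python3 - <<'E'
from plant import ctrl
from h import *
import pickle
S={}
for n in("scene","side"):
    S[n]=ctrl.snapshot(n)
    for q in("lid_grip","blue_tray","lid","lid_hinge","nozzle_a","pocket_yellow"):
        for r in ctrl.regions_of(n,q):
            uv=np.array(r["position"])*[512,384]; m=r["mask"].astype(np.uint8)
            c=max(cv2.findContours(m,0,2)[0],key=len) if m.any() else None
            box=cv2.minAreaRect(c)
            extra=""
            if q=="blue_tray":
                quad=cv2.approxPolyDP(cv2.convexHull(c),4,True)[:,0]
                # rim mean center
                extra=onz(S[n],uv,0.012).round(3)
            print(n,q,round(r["confidence"],2),uv.round(1),m.sum(),extra)
pickle.dump(S,open("S0.pkl","wb"))
im=S["scene"]["image"][180:320,180:330,::-1];cv2.imwrite("pics/c1.png",cv2.resize(im,None,fx=5,fy=4,interpolation=2)[:600])
im=S["side"]["image"][140:225,180:310,::-1];cv2.imwrite("pics/c2.png",cv2.resize(im,None,fx=6,fy=6,interpolation=2))
im=S["scene"]["image"][80:200,120:300,::-1];cv2.imwrite("pics/c3.png",cv2.resize(im,None,fx=4,fy=4,interpolation=2))
E
```

```text
scene lid_grip 0.7 [257.7 246.8] 7062 
scene blue_tray 0.7 [156.6 128.6] 730 [ 0.54  -0.422  0.012]
scene blue_tray 0.61 [248.9 121.9] 2723 [ 0.333 -0.28   0.012]
scene blue_tray 0.59 [189.1 159.6] 1824 [ 0.531 -0.28   0.012]
scene lid 0.89 [256.1 252.8] 7115 
scene lid_hinge 0.7 [256.8 250.7] 7186 
side lid_grip 0.94 [243.9 175. ] 1939 
side lid_grip 0.56 [247.4 185.9] 31 
side blue_tray 0.94 [328.3 255.5] 2460 [ 0.535 -0.28   0.012]
side blue_tray 0.69 [253.2 305.7] 6861 [ 0.325 -0.286  0.012]
side blue_tray 0.67 [396.3 297.3] 1707 [ 0.54  -0.434  0.012]
side blue_tray 0.4 [267.5 198. ] 19 [ 0.592 -0.027  0.012]
side lid 0.83 [248.7 177.5] 1886 
side lid_hinge 0.61 [247.4 171.5] 1913 
side lid_hinge 0.6 [246.7 185.8] 40 
side nozzle_a 0.42 [247.9 186.2] 19 
side pocket_yellow 0.43 [237.5 181.4] 31 
side pocket_yellow 0.19 [245.6 174.7] 1895
```

Run:
```python
import cv2
a=cv2.imread("pics/c1.png");print(a.shape)
```

```text
(560, 750, 3)
```

View pics/c1.png

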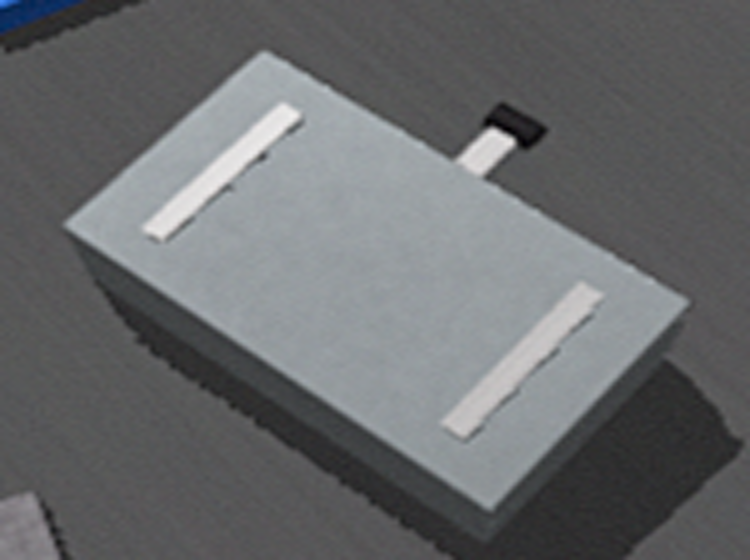

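View pics/c2.png

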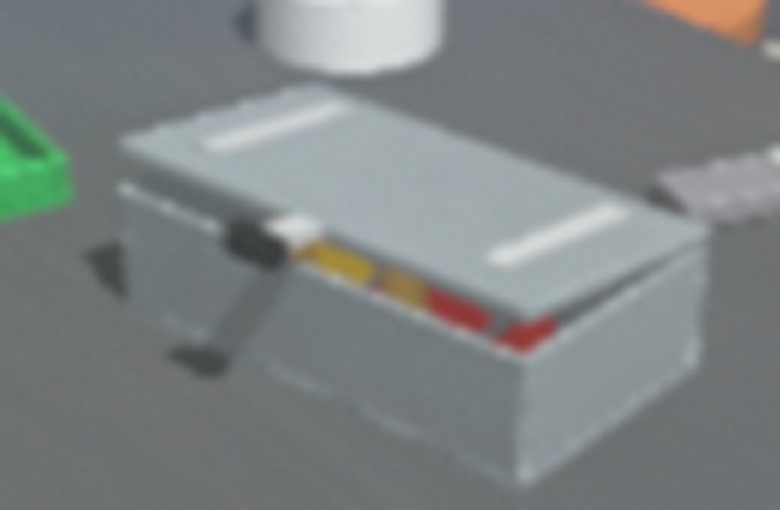

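View pics/c3.png

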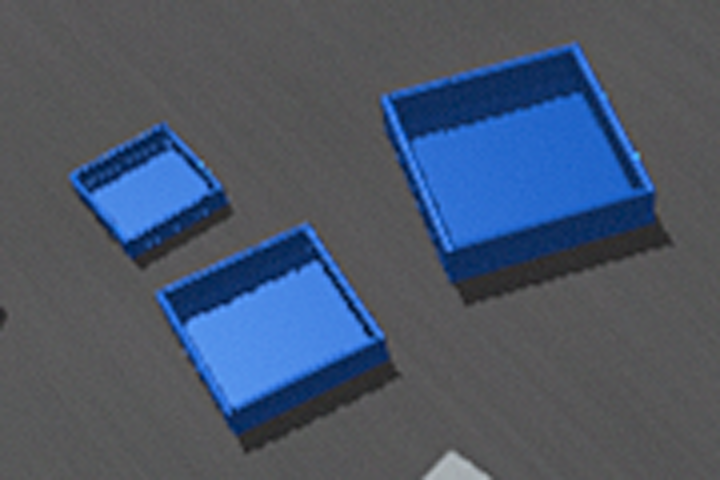

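Three blue trays: small (158,127), middle (188,162) and large (250,120). The middle one at about (0.531,-0.28) fits the "middle-sized" description. The lid is ajar. I'll fit the case pose and the lid angle from the corners.

Run:
```python
from h import *
import pickle
from scipy.optimize import least_squares
S=pickle.load(open("S0.pkl","rb"))
# tray rim corners in scene crop c3 (4x, off 120,80)
c=[(305,226),(385,342),(240,412),(160,294)]
P=[onz(S["scene"],(120+u/4,80+v/4),.025) for u,v in c]
print("tray",np.mean(P,0).round(4),[np.linalg.norm(P[i]-P[i-1]).round(3) for i in range(4)],np.array(P).round(3).tolist())
sc=lambda u,v:(180+u/5,180+v/4); sd=lambda u,v:(180+u/6,140+v/6)
def model(p):
    hx,hy,yaw,q=p
    ex=np.array([np.cos(yaw),np.sin(yaw),0]);ey=np.array([-ex[1],ex[0],0]);ez=np.array([0,0,1.])
    h=np.array([hx,hy,.0625])
    L=lambda a,b,cc:h+ey*b+(-ex*np.cos(q)+ez*np.sin(q))*a+(ex*np.sin(q)+ez*np.cos(q))*cc  # a from hinge toward front
    B=lambda a,b,z:np.array([hx,hy,0])-ex*a+ey*b+ez*z
    return L,B
def obs(p):
    L,B=model(p);t=.0075
    return [("scene",sc(265,52),L(.13,-.115,t)),("scene",sc(688,302),L(.13,.115,t)),("scene",sc(492,513),L(0,.115,t)),("scene",sc(65,225),L(0,-.115,t)),
     ("scene",sc(515,123),L(.162,0,.004)),
     ("side",sd(255,243),L(.162,0,.004)),
     ("side",sd(523,485),B(.13,-.115,0)),("side",sd(697,360),B(0,-.115,0)),("side",sd(520,358),B(.13,-.115,.062)),("side",sd(123,190),B(.13,.115,.062)),
     ("side",sd(530,318),L(.13,-.115,-.0)),("side",sd(706,232),L(0,-.115,t)),("side",sd(315,85),L(0,.115,t)),("side",sd(120,145),L(.13,.115,t))]
f=lambda p:np.concatenate([proj(S[n],X)-uv for n,uv,X in obs(p)])
r=least_squares(f,[.72,.05,0,.15],loss="soft_l1")
print(r.x,f(r.x).reshape(-1,2).round(1).tolist())
L,B=model(r.x);print("grip",L(.162,0,.004))
print(tri([ray(S["scene"],sc(515,123)),ray(S["side"],sd(255,243))]))
```

```text
tray [ 0.5354 -0.2731  0.025 ] [np.float64(0.104), np.float64(0.11), np.float64(0.099), np.float64(0.108)] [[0.478, -0.32, 0.025], [0.492, -0.212, 0.025], [0.591, -0.226, 0.025], [0.581, -0.334, 0.025]]
[0.63342197 0.04196129 0.18613051 0.119438  ] [[-1.3, -0.9], [0.5, -0.1], [-0.6, 0.2], [-1.8, 0.5], [-0.9, 0.7], [-0.2, 0.1], [-1.0, 1.1], [-0.5, 1.0], [0.5, 0.5], [-1.2, -0.5], [-0.7, 1.2], [0.3, -0.9], [-0.6, -0.4], [-0.7, -1.1]]
grip [0.47582266 0.01228373 0.08577449]
(array([0.47459564, 0.0118168 , 0.08683177]), [np.float64(0.0011912433037812014), np.float64(0.0011912433037810954)])
```

The fit is good to about 1 px. Hinge at (0.633,0.042), case yaw 0.186 rad, lid at 0.12 rad, grip at (0.475,0.012,0.086). The middle tray is 110 mm square and centred at (0.535,-0.274). First I'll turn the tool to the case yaw.

>>> jog_arm:
  commands:
    - {"roll": -0.13}
    - {"roll": -0.13}
    - {"roll": -0.13}
    - {"roll": -0.13}
    - {"roll": -0.106}
    - {}

```text
validation failed for argument at $.co...
```

```bash
cat >> h.py <<'E'
def go(obs,P):
    M=R.from_euler("xyz",obs["orientation"],degrees=True).as_matrix();return (M.T@(np.asarray(P)-obs["tool_pos"])*100).round(2)
E
python3 - <<'E'
from plant import ctrl
from h import *
o=ctrl.get_obs();print(o["clock"],o["orientation"],o["joint_pos"],go(o,[.4755,.012,.15]))
E
```

```text
0.85 [-1.79999821e+02 -1.65999526e-04 -2.52008255e+01] [ 8.13066140e+01  2.05449550e+01  6.80708575e-01  2.23309122e-04
 -7.01356291e+01 -1.65075153e+01] [42.51 46.16  7.66]
```

>>> jog_arm:
  commands:
    - {"x": 0,"y": 0,"z": 0,"roll": -0.13}
    - {"x": 0,"y": 0,"z": 0,"roll": -0.13}
    - {"x": 0,"y": 0,"z": 0,"roll": -0.13}
    - {"x": 0,"y": 0,"z": 0,"roll": -0.13}
    - {"x": 0,"y": 0,"z": 0,"roll": -0.106}
    - {"x": 0,"y": 0,"z": 0,"roll": 0}

```text
clock: 1.45
tool_pos: [0.2874, 0.6108, 0.2266]
orientation: [-180.0, -0.0, 10.8]
force: [-0.1, -0.7, -0.5]
opening: 0.0878
```

Run:
```python
from plant import ctrl
from h import *
o=ctrl.get_obs();print(o["clock"],o["orientation"],o["joint_pos"],go(o,[.4755,.012,.15]))
```

```text
1.45 [-1.79996928e+02 -3.87607537e-04  1.07591378e+01] [ 8.13107766e+01  2.05463236e+01  6.84726682e-01 -6.99026532e-04
 -7.01353771e+01  1.94485987e+01] [ 7.3  62.34  7.65]
```

>>> jog_arm:
  commands:
    - {"x": 0.4,"y": 2,"z": 0,"roll": 0}
    - {"x": 0.4,"y": 4,"z": 0,"roll": 0}
    - {"x": 0.5,"y": 4,"z": 0,"roll": 0}
    - {"x": 0.5,"y": 4,"z": 0,"roll": 0}
    - {"x": 0.5,"y": 4,"z": 0,"roll": 0}
    - {"x": 0.5,"y": 4,"z": 0,"roll": 0}
    - {"x": 0.5,"y": 4,"z": 0,"roll": 0}
    - {"x": 0.5,"y": 4,"z": 0,"roll": 0}
    - {"x": 0.5,"y": 4,"z": 0,"roll": 0}

```text
clock: 2.35
tool_pos: [0.3928, 0.283, 0.2269]
orientation: [-180.0, -0.0, 10.5]
force: [0.9, 0.3, 0.8]
opening: 0.0879
```

>>> jog_arm:
  commands:
    - {"x": 0.5,"y": 4,"z": 0,"roll": 0}
    - {"x": 0.5,"y": 4,"z": 0,"roll": 0}
    - {"x": 0.5,"y": 4,"z": 1,"roll": 0}
    - {"x": 0.5,"y": 4,"z": 1,"roll": 0}
    - {"x": 0.5,"y": 4,"z": 1,"roll": 0}
    - {"x": 0.5,"y": 4,"z": 1,"roll": 0}
    - {"x": 0,"y": 2.3,"z": 1,"roll": 0}
    - {"x": 0,"y": 2,"z": 0,"roll": 0}
    - {"x": 0,"y": 0,"z": 0,"roll": 0}
    - {"x": 0,"y": 0,"z": 0,"roll": 0}

```text
clock: 3.35
tool_pos: [0.4746, 0.0117, 0.1767]
orientation: [-180.0, -0.0, 10.5]
force: [0.1, -0.5, -0.4]
opening: 0.0875
```

Run:
```python
from plant import ctrl
from h import *
o=ctrl.get_obs();print(o["clock"],o["tool_pos"],o["orientation"],o["joint_pos"],go(o,[.4755,.012,.15]))
s=ctrl.snapshot("wrist");cv2.imwrite("pics/w1.png",s["image"][:,:,::-1])
print(proj(s,[.4755,.012,.086],o), proj(s,o["tool_pos"]+[0,0,.019],o))
```

```text
3.35 [0.47457388 0.01172202 0.17666989] [-1.79995192e+02 -1.58870895e-02  1.04592059e+01] [ 2.52446876e+01  3.82768315e+00 -2.79793643e+01 -6.99038165e-04
 -5.81763646e+01  7.52148875e+01] [ 0.1  -0.01  2.67]
[257.45181238 192.63141983] [258.23900875 254.61897755]
```

View pics/w1.png

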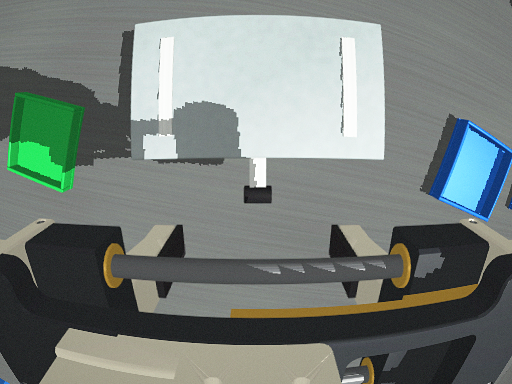

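The grip shows at (257,194), against a predicted (257.5,192.6). Descending to it.

>>> jog_arm:
  commands:
    - {"x": 0.1,"y": 0,"z": 2,"roll": 0}
    - {"x": 0,"y": 0,"z": 3,"roll": 0}
    - {"x": 0,"y": 0,"z": 3,"roll": 0}
    - {"x": 0,"y": 0,"z": 2,"roll": 0}
    - {"x": 0,"y": 0,"z": 0.95,"roll": 0}
    - {"x": 0,"y": 0,"z": 0,"roll": 0}
    - {"x": 0,"y": 0,"z": 0,"roll": 0}

```text
clock: 4.1
tool_pos: [0.4761, 0.0128, 0.0679]
orientation: [180.0, -0.1, 10.7]
force: [-0.6, -0.6, 0.6]
opening: 0.0879
```

>>> jog_arm:
  commands:
    - {"x": 0,"y": 0,"z": 0,"roll": 0}
    - {"x": 0,"y": 0,"z": 0,"roll": 0}
    - {"x": 0,"y": 0,"z": 0,"roll": 0}
    - {"x": 0,"y": 0,"z": 0,"roll": 0}
    - {"x": 0,"y": 0,"z": 0,"roll": 0}
    - {"x": 0,"y": 0,"z": 0,"roll": 0}
    - {"x": 0,"y": 0,"z": 0,"roll": 0}
    - {"x": 0,"y": 0,"z": 0,"roll": 0}
  gripper: 2

```text
clock: 4.9
tool_pos: [0.4754, 0.0122, 0.067]
orientation: [180.0, 0.0, 10.7]
force: [-0.7, 0.2, -0.8]
opening: 0.0291
```

Run:
```python
from plant import ctrl
from h import *
o=ctrl.get_obs();print(o["clock"],o["tool_pos"],o["orientation"],o["opening"],o["force"])
hx,hy,yaw=.63342,.04196,o["orientation"][2]/57.2958
g=o["tool_pos"]+[0,0,.019];ex=np.array([np.cos(.186),np.sin(.186)])
a=(g[:2]-[hx,hy])@ex; h=g[2]-.0625
print("a",a,"h",h,"r",np.hypot(a,h))
# arc steps
th0=np.arctan2(h,-a);r=np.hypot(a,h);cum=[]
for i,t in enumerate(np.linspace(th0,1.70,37)):
    cum.append([a*0+100*(-r*np.cos(t)-a),100*(r*np.sin(t)-h)])
cum=np.array(cum);d=np.diff(cum.round(2),axis=0)
print("th0",th0);print([ (round(x,2),round(-z,2)) for x,z in d])
```

```text
4.9 [0.4754431  0.01218583 0.06702523] [1.79998916e+02 4.42480012e-03 1.06674690e+01] 0.0291135320144731 [-0.70958159  0.22114482 -0.79261186]
a -0.1607581991963071 h 0.0235252322451798 r 0.16247041318661437
th0 0.1453078311039582
[(np.float64(0.12), np.float64(-0.69)), (np.float64(0.14), np.float64(-0.69)), (np.float64(0.18), np.float64(-0.68)), (np.float64(0.2), np.float64(-0.67)), (np.float64(0.24), np.float64(-0.66)), (np.float64(0.26), np.float64(-0.65)), (np.float64(0.29), np.float64(-0.64)), (np.float64(0.32), np.float64(-0.63)), (np.float64(0.34), np.float64(-0.61)), (np.float64(0.37), np.float64(-0.59)), (np.float64(0.4), np.float64(-0.58)), (np.float64(0.42), np.float64(-0.56)), (np.float64(0.44), np.float64(-0.55)), (np.float64(0.47), np.float64(-0.52)), (np.float64(0.49), np.float64(-0.5)), (np.float64(0.51), np.float64(-0.49)), (np.float64(0.53), np.float64(-0.45)), (np.float64(0.55), np.float64(-0.44)), (np.float64(0.57), np.float64(-0.41)), (np.float64(0.58), np.float64(-0.39)), (np.float64(0.6), np.float64(-0.36)), (np.float64(0.62), np.float64(-0.33)), (np.float64(0.63), np.float64(-0.31)), (np.float64(0.64), np.float64(-0.28)), (np.float64(0.66), np.float64(-0.25)), (np.float64(0.66), np.float64(-0.23)), (np.float64(0.68), np.float64(-0.19)), (np.float64(0.68), np.float64(-0.17)), (np.float64(0.69), np.float64(-0.13)), (np.float64(0.69), np.float64(-0.11)), (np.float64(0.7), np.float64(-0.07)), (np.float64(0.7), np.float64(-0.05)), (np.float64(0.7), np.float64(-0.01)), (np.float64(0.7), np.float64(0.01)), (np.float64(0.7), np.float64(0.05)), (np.float64(0.7), np.float64(0.07))]
```

Radius 162.5 mm, which matches the 162 mm given. I still need to finish closing on the grip and then lift along the arc.

>>> jog_arm:
  commands:
    - {"x": 0,"y": 0,"z": 0,"roll": 0}
    - {"x": 0,"y": 0,"z": 0,"roll": 0}
    - {"x": 0,"y": 0,"z": 0,"roll": 0}
    - {"x": 0,"y": 0,"z": 0,"roll": 0}
  gripper: 1.5

```text
clock: 5.3
tool_pos: [0.4755, 0.0114, 0.0671]
orientation: [179.9, 0.0, 10.7]
force: [2.8, -5.5, -0.8]
opening: 0.0238
```

>>> jog_arm:
  commands:
    - {"x": 0.12,"y": 0,"z": -0.69,"roll": 0}
    - {"x": 0.14,"y": 0,"z": -0.69,"roll": 0}
    - {"x": 0.18,"y": 0,"z": -0.68,"roll": 0}
    - {"x": 0.2,"y": 0,"z": -0.67,"roll": 0}
    - {"x": 0.24,"y": 0,"z": -0.66,"roll": 0}
    - {"x": 0.26,"y": 0,"z": -0.65,"roll": 0}

```text
clock: 5.9
tool_pos: [0.4864, 0.0134, 0.1072]
orientation: [179.9, 0.1, 10.7]
force: [3.2, -5.7, -5.8]
opening: 0.0234
```

>>> jog_arm:
  commands:
    - {"x": 0.29,"y": 0,"z": -0.64,"roll": 0}
    - {"x": 0.32,"y": 0,"z": -0.63,"roll": 0}
    - {"x": 0.34,"y": 0,"z": -0.61,"roll": 0}
    - {"x": 0.37,"y": 0,"z": -0.59,"roll": 0}
    - {"x": 0.4,"y": 0,"z": -0.58,"roll": 0}
    - {"x": 0.42,"y": 0,"z": -0.56,"roll": 0}
    - {"x": 0.44,"y": 0,"z": -0.55,"roll": 0}
    - {"x": 0.47,"y": 0,"z": -0.52,"roll": 0}
    - {"x": 0.49,"y": 0,"z": -0.5,"roll": 0}
    - {"x": 0.51,"y": 0,"z": -0.49,"roll": 0}
    - {"x": 0.53,"y": 0,"z": -0.45,"roll": 0}
    - {"x": 0.55,"y": 0,"z": -0.44,"roll": 0}

```text
clock: 7.1
tool_pos: [0.5352, 0.0223, 0.1721]
orientation: [179.9, 0.3, 10.6]
force: [-2.7, -4.6, -2.5]
opening: 0.0235
```

>>> jog_arm:
  commands:
    - {"x": 0.57,"y": 0,"z": -0.41,"roll": 0}
    - {"x": 0.58,"y": 0,"z": -0.39,"roll": 0}
    - {"x": 0.6,"y": 0,"z": -0.36,"roll": 0}
    - {"x": 0.62,"y": 0,"z": -0.33,"roll": 0}
    - {"x": 0.63,"y": 0,"z": -0.31,"roll": 0}
    - {"x": 0.64,"y": 0,"z": -0.28,"roll": 0}
    - {"x": 0.66,"y": 0,"z": -0.25,"roll": 0}
    - {"x": 0.66,"y": 0,"z": -0.23,"roll": 0}
    - {"x": 0.68,"y": 0,"z": -0.19,"roll": 0}
    - {"x": 0.68,"y": 0,"z": -0.17,"roll": 0}
    - {"x": 0.69,"y": 0,"z": -0.13,"roll": 0}
    - {"x": 0.69,"y": 0,"z": -0.11,"roll": 0}

```text
clock: 8.3
tool_pos: [0.6119, 0.0365, 0.2048]
orientation: [179.9, 0.2, 10.6]
force: [-2.8, -5.2, 3.8]
opening: 0.0233
```

>>> jog_arm:
  commands:
    - {"x": 0.7,"y": 0,"z": -0.07,"roll": 0}
    - {"x": 0.7,"y": 0,"z": -0.05,"roll": 0}
    - {"x": 0.7,"y": 0,"z": -0.01,"roll": 0}
    - {"x": 0.7,"y": 0,"z": 0.01,"roll": 0}
    - {"x": 0.7,"y": 0,"z": 0.05,"roll": 0}
    - {"x": 0.7,"y": 0,"z": 0.07,"roll": 0}
    - {"x": 0,"y": 0,"z": 0,"roll": 0}
    - {"x": 0,"y": 0,"z": 0,"roll": 0}

```text
clock: 9.1
tool_pos: [0.6545, 0.0444, 0.2051]
orientation: [179.9, 0.0, 10.7]
force: [1.1, -6.3, 2.2]
opening: 0.0236
```

Run:
```python
from plant import ctrl
from h import *
o=ctrl.get_obs();print(o["clock"],o["tool_pos"],o["orientation"],o["opening"],o["force"])
for n in("side","scene"):
    s=ctrl.snapshot(n);cv2.imwrite(f"pics/{n}1.png",s["image"][:,:,::-1])
```

```text
9.1 [0.65450968 0.04438337 0.20511384] [1.79878084e+02 1.86995166e-03 1.06515397e+01] 0.023592762291276676 [ 1.14376851 -6.30731233  2.2045825 ]
```

View pics/side1.png

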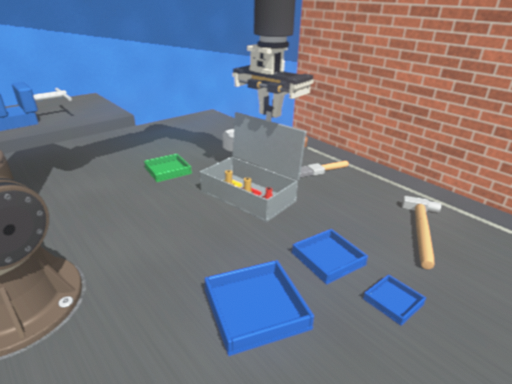

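The lid stands at about 1.7 rad, and the side picture shows two brass parts and a red cup inside. Releasing and backing up for a look.

>>> jog_arm:
  commands:
    - {"x": 0,"y": 0,"z": 0,"roll": 0}
    - {"x": 0,"y": 0,"z": 0,"roll": 0}
    - {"x": 0,"y": 0,"z": 0,"roll": 0}
    - {"x": 0,"y": 0,"z": -1,"roll": 0}
    - {"x": 0,"y": 0,"z": -2,"roll": 0}
    - {"x": 0,"y": 0,"z": -3,"roll": 0}
    - {"x": -3,"y": 0,"z": -1,"roll": 0}
    - {"x": -4,"y": 0,"z": 0,"roll": 0}
    - {"x": -4,"y": 0,"z": 0,"roll": 0}
    - {"x": -2,"y": 0,"z": 0,"roll": 0}
    - {"x": 0,"y": 0,"z": 0,"roll": 0}
    - {"x": 0,"y": 0,"z": 0,"roll": 0}
  gripper: 5

```text
clock: 10.4
tool_pos: [0.5265, 0.022, 0.276]
orientation: [-180.0, -0.1, 10.7]
force: [0.9, -0.3, -0.7]
opening: 0.0499
```

Run:
```python
from plant import ctrl
from h import *
import pickle
o=ctrl.get_obs();print(o["clock"],o["tool_pos"],o["orientation"],o["opening"],o["force"])
S={"obs":o}
for n in("wrist","side","scene"):
    s=ctrl.snapshot(n);S[n]=s;cv2.imwrite(f"pics/{n}2.png",s["image"][:,:,::-1])
    for q in("nozzle_a","cup","pocket_yellow","lid"):
        for r in ctrl.search_frame(n,q):print(n,q,round(r["confidence"],2),(np.array(r["position"])*[512,384]).round(1))
pickle.dump(S,open("S2.pkl","wb"))
cv2.imwrite("pics/side2c.png",cv2.resize(S["side"]["image"][100:225,180:320,::-1],None,fx=4.5,fy=4.5,interpolation=2))
```

```text
10.4 [0.52654212 0.02197314 0.27597974] [-1.79982311e+02 -1.27471176e-01  1.06931542e+01] 0.049895378036418775 [ 0.93946712 -0.32431619 -0.65206382]
wrist nozzle_a 0.76 [258.6 132.3]
wrist nozzle_a 0.64 [208.2 131.6]
wrist cup 0.58 [302.1 129.8]
wrist pocket_yellow 0.58 [207.4 121.4]
wrist lid 0.6 [260.2  60.1]
side nozzle_a 0.52 [229.1 176. ]
side nozzle_a 0.43 [248.9 183.5]
side cup 0.59 [267.3 194. ]
side lid 0.58 [267.  144.9]
scene nozzle_a 0.61 [256.3 252.5]
scene cup 0.68 [229.8 236.7]
scene cup 0.45 [277.7 278.5]
scene pocket_yellow 0.57 [226.  263.6]
scene lid 0.6 [226.9 265.9]
```

View pics/wrist2.png

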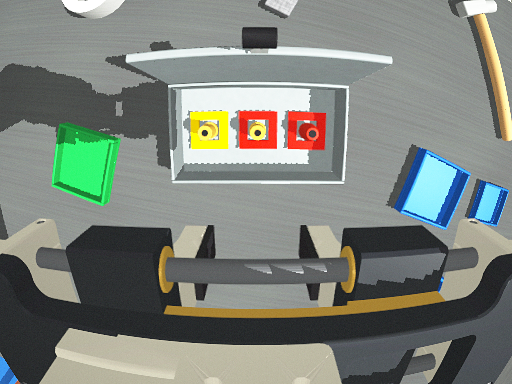

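View pics/side2c.png

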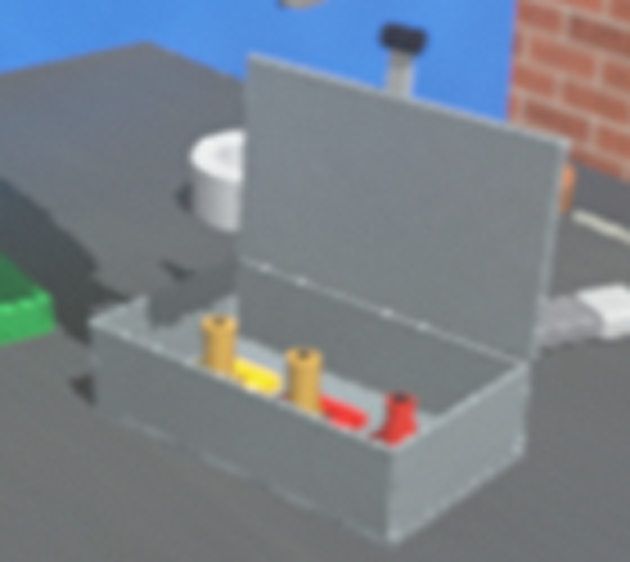

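Two brass nozzles show in the wrist picture: (207,132) in the yellow pocket and (257,131) in the middle red pocket. The second is the misplaced one. The cup at (312,132) is in red. I'll confirm in a crop and measure.

Run:
```python
from h import *
import pickle
S=pickle.load(open("S2.pkl","rb"));im=S["wrist"]["image"][95:175,170:340]
cv2.imwrite("pics/w2c.png",cv2.resize(im[:,:,::-1],None,fx=4.6,fy=4.6,interpolation=2))
h=np.array([.63342,.04196]);e=np.array([np.cos(.186),np.sin(.186)])
print("case centre",h-.065*e)
c=np.append(h-.065*e,.052);print(proj(S["wrist"],c,S["obs"]),proj(S["scene"],c),proj(S["side"],c))
for z in(.052,.05):print(onz(S["wrist"],(257.5,131),z,S["obs"]))
```

```text
case centre [0.56954113 0.02993959]
[257.40638396 130.68799494] [253.56558571 250.00117569] [247.40353566 179.15107409]
[0.56916671 0.0297467  0.052     ]
[0.56899879 0.029709   0.05      ]
```

View pics/w2c.png

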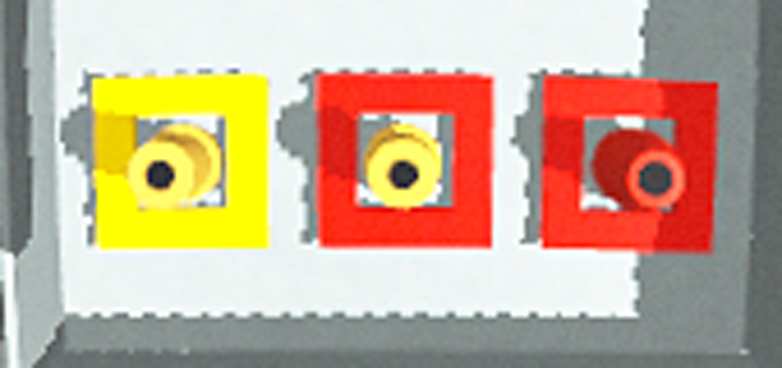

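The crop confirms it: the brass nozzle in the middle red pocket, top at (257.4,132.4). The wrist camera sits 76 mm ahead on the tool's x side, so it would hit the open lid. I'll turn the tool half round first.

Run:
```python
from plant import ctrl
from h import *
import pickle
S=pickle.load(open("S2.pkl","rb"))
print(onz(S["wrist"],(257.4,132.4),.052,S["obs"]))
print(ctrl.get_obs()["joint_pos"].round(1))
```

```text
[0.5673619  0.02953546 0.052     ]
[ 23.7   4.8 -13.5   0.  -71.7  76.9]
```

>>> jog_arm:
  commands:
    - {"x": 0,"y": 0,"z": 0,"roll": 0.149}
    - {"x": 0,"y": 0,"z": 0,"roll": 0.149}
    - {"x": 0,"y": 0,"z": 0,"roll": 0.149}
    - {"x": 0,"y": 0,"z": 0,"roll": 0.149}
    - {"x": 0,"y": 0,"z": 0,"roll": 0.149}
    - {"x": 0,"y": 0,"z": 0,"roll": 0.149}
    - {"x": 0,"y": 0,"z": 0,"roll": 0.149}
    - {"x": 0,"y": 0,"z": 0,"roll": 0.149}
    - {"x": 0,"y": 0,"z": 0,"roll": 0.149}
    - {"x": 0,"y": 0,"z": 0,"roll": 0.149}
    - {"x": 0,"y": 0,"z": 0,"roll": 0.149}
    - {"x": 0,"y": 0,"z": 0,"roll": 0.149}
  gripper: 4.4

```text
clock: 12.35
tool_pos: [0.5262, 0.0218, 0.2747]
orientation: [-180.0, 0.0, -92.1]
force: [0.6, 0.5, -0.3]
opening: 0.0441
```

>>> jog_arm:
  commands:
    - {"x": 0,"y": 0,"z": 0,"roll": 0.149}
    - {"x": 0,"y": 0,"z": 0,"roll": 0.149}
    - {"x": 0,"y": 0,"z": 0,"roll": 0.149}
    - {"x": 0,"y": 0,"z": 0,"roll": 0.149}
    - {"x": 0,"y": 0,"z": 0,"roll": 0.149}
    - {"x": 0,"y": 0,"z": 0,"roll": 0.149}
    - {"x": 0,"y": 0,"z": 0,"roll": 0.149}
    - {"x": 0,"y": 0,"z": 0,"roll": 0.149}
    - {"x": 0,"y": 0,"z": 0,"roll": 0.149}
    - {"x": 0,"y": 0,"z": 0,"roll": 0}
    - {"x": 0,"y": 0,"z": 0,"roll": 0}

```text
clock: 13.45
tool_pos: [0.5262, 0.0218, 0.2747]
orientation: [-180.0, 0.0, -168.4]
force: [1.0, 0.6, -0.0]
opening: 0.0439
```

Run:
```python
from plant import ctrl
from h import *
o=ctrl.get_obs();print(o["clock"],o["orientation"],o["joint_pos"].round(1),o["opening"],go(o,[.5677,.0296,.02]))
```

```text
13.45 [-1.79999910e+02  7.12325454e-03 -1.68352993e+02] [  23.7    4.8  -13.5    0.   -71.7 -102.1] 0.04388719604013155 [-4.22 -0.07 25.47]
```

>>> jog_arm:
  commands:
    - {"x": -2.2,"y": -0.05,"z": 0,"roll": 0.015}
    - {"x": -2,"y": 0,"z": 2,"roll": 0}
    - {"x": 0,"y": 0,"z": 4,"roll": 0}
    - {"x": 0,"y": 0,"z": 4,"roll": 0}
    - {"x": 0,"y": 0,"z": 3,"roll": 0}
    - {"x": 0,"y": 0,"z": 0,"roll": 0}
    - {"x": 0,"y": 0,"z": 0,"roll": 0}

```text
clock: 14.15
tool_pos: [0.568, 0.0292, 0.1453]
orientation: [-180.0, -0.0, -169.3]
force: [-0.1, 0.2, 0.1]
opening: 0.0442
```

Run:
```python
from plant import ctrl
from h import *
o=ctrl.get_obs();s=ctrl.snapshot("wrist");im=s["image"][:,:,::-1].copy()
for P in([.5677,.0296,.052],np.append(o["tool_pos"][:2],.052)):
    u=proj(s,P,o);print(u);cv2.circle(im,tuple(int(v) for v in u.round()),3,(255,0,255),1)
cv2.imwrite("pics/w3.png",cv2.resize(im[100:300,150:370],None,fx=3,fy=3,interpolation=2))
print(o["clock"],o["force"],go(o,[.5677,.0296,.02]))
```

```text
[256.29910791 194.35350998]
[255.78745837 194.56798567]
14.15 [-0.1064202   0.17363992  0.08872051] [ 0.02  0.05 12.53]
```

View pics/w3.png

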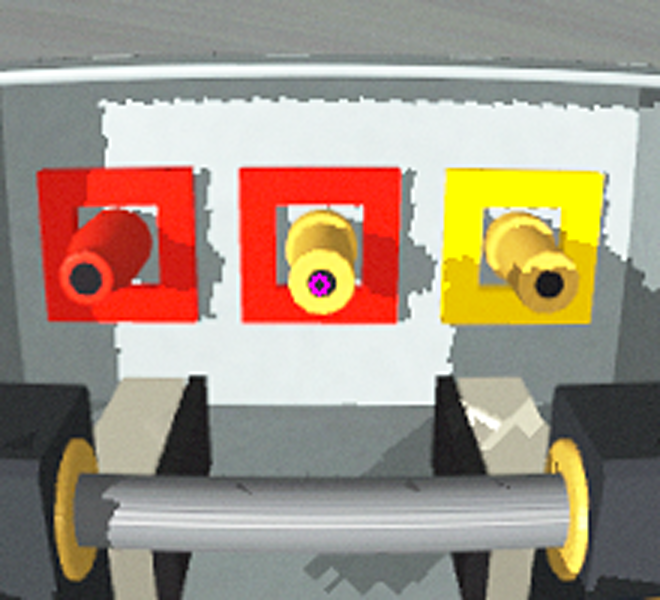

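The predicted mark sits on the nozzle's bore, so I can descend.

>>> jog_arm:
  commands:
    - {"x": 0,"y": 0.04,"z": 2,"roll": 0}
    - {"x": 0,"y": 0,"z": 3,"roll": 0}
    - {"x": 0,"y": 0,"z": 3,"roll": 0}
    - {"x": 0,"y": 0,"z": 2.5,"roll": 0}
    - {"x": 0,"y": 0,"z": 1.5,"roll": 0}
    - {"x": 0,"y": 0,"z": 0.5,"roll": 0}
    - {"x": 0,"y": 0,"z": 0,"roll": 0}
    - {"x": 0,"y": 0,"z": 0,"roll": 0}

```text
clock: 15.0
tool_pos: [0.5688, 0.0301, 0.0214]
orientation: [180.0, 0.2, -169.4]
force: [1.4, -0.2, 0.7]
opening: 0.0441
```

>>> jog_arm:
  commands:
    - {"x": 0,"y": 0,"z": 0,"roll": 0}
    - {"x": 0,"y": 0,"z": 0,"roll": 0}
    - {"x": 0,"y": 0,"z": 0,"roll": 0}
    - {"x": 0,"y": 0,"z": 0,"roll": 0}
    - {"x": 0,"y": 0,"z": 0,"roll": 0}
    - {"x": 0,"y": 0,"z": 0,"roll": 0}
  gripper: 1

```text
clock: 15.6
tool_pos: [0.5677, 0.0298, 0.02]
orientation: [-180.0, 0.0, -169.5]
force: [-0.6, 1.0, 5.2]
opening: 0.0195
```

>>> jog_arm:
  commands:
    - {"x": 0,"y": 0,"z": 0,"roll": 0}
    - {"x": 0,"y": 0,"z": -1,"roll": 0}
    - {"x": 0,"y": 0,"z": -2,"roll": 0}
    - {"x": 0,"y": 0,"z": -3,"roll": 0}
    - {"x": 0,"y": 0,"z": -3,"roll": 0}
    - {"x": 0,"y": 0,"z": -2,"roll": 0}
    - {"x": 0,"y": 0,"z": -1,"roll": 0}
    - {"x": 0,"y": 0,"z": 0,"roll": 0}

```text
clock: 16.4
tool_pos: [0.5681, 0.0299, 0.141]
orientation: [180.0, 0.1, -169.5]
force: [0.3, -0.4, -1.0]
opening: 0.0196
```

Run:
```python
from plant import ctrl
from h import *
o=ctrl.get_obs();s=ctrl.snapshot("scene");t=ctrl.snapshot("side")
print(o["clock"],o["tool_pos"],o["force"],o["opening"],go(o,[.534,-.276,.14]),o["joint_pos"].round(0))
cv2.imwrite("pics/l4.png",np.hstack([cv2.resize(s["image"][150:330,150:350,::-1],(400,360)),cv2.resize(t["image"][60:240,170:370,::-1],(400,360))]))
```

```text
16.4 [0.56808514 0.02989398 0.14101428] [ 0.33287914 -0.37649496 -0.98039416] 0.019559836151222903 [  8.94 -29.45   0.07] [  23.   15.  -20.    0.  -55. -102.]
```

View pics/l4.png

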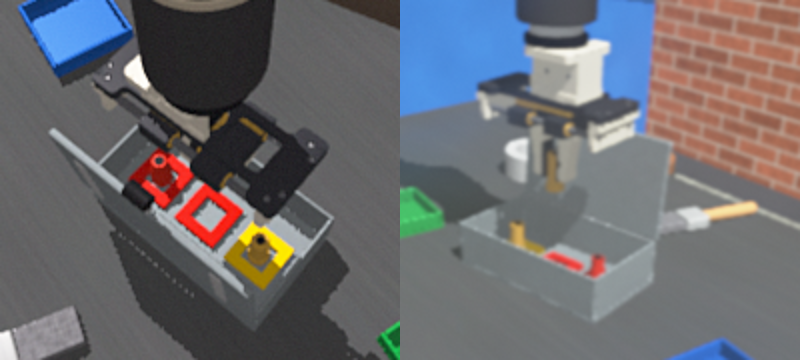

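The nozzle is held upright, and the other nozzle and the cup are undisturbed. Moving to above the middle tray.

>>> jog_arm:
  commands:
    - {"x": 0.5,"y": -1.5,"z": 0,"roll": 0}
    - {"x": 0.9,"y": -3,"z": 0,"roll": 0}
    - {"x": 1,"y": -3.5,"z": 0,"roll": 0}
    - {"x": 1,"y": -3.5,"z": 0,"roll": 0}
    - {"x": 1,"y": -3.5,"z": 0,"roll": 0}
    - {"x": 1,"y": -3.5,"z": 0,"roll": 0}
    - {"x": 1,"y": -3.5,"z": 0,"roll": 0}
    - {"x": 1,"y": -3.2,"z": 0,"roll": 0}
    - {"x": 1,"y": -2.5,"z": 0,"roll": 0}
    - {"x": 0.5,"y": -1.7,"z": 0,"roll": 0}
    - {"x": 0,"y": 0,"z": 0,"roll": 0}
    - {"x": 0,"y": 0,"z": 0,"roll": 0}

```text
clock: 17.7
tool_pos: [0.5326, -0.2761, 0.1383]
orientation: [179.9, -0.1, -169.6]
force: [0.2, -0.7, -0.4]
opening: 0.0194
```

Run:
```python
from plant import ctrl
from h import *
o=ctrl.get_obs();s=ctrl.snapshot("wrist");t=ctrl.snapshot("side");im=s["image"][:,:,::-1].copy()
u=proj(s,np.append(o["tool_pos"][:2],.005),o);print(u);cv2.circle(im,tuple(int(v) for v in u.round()),3,(255,0,255),1)
cv2.imwrite("pics/w5.png",np.hstack([im[:,:400],t["image"][100:356,200:400,::-1].repeat(2,0).repeat(2,1)[:384]]))
print(o["clock"],o["tool_pos"],o["orientation"],o["opening"],go(o,[.534,-.276,.022]))
```

```text
[255.71580141 183.10523381]
17.7 [ 0.53262876 -0.27613337  0.13832483] [ 1.79942739e+02 -1.20312522e-01 -1.69557557e+02] 0.01936659338598768 [-0.16 -0.02 11.63]
```

View pics/w5.png

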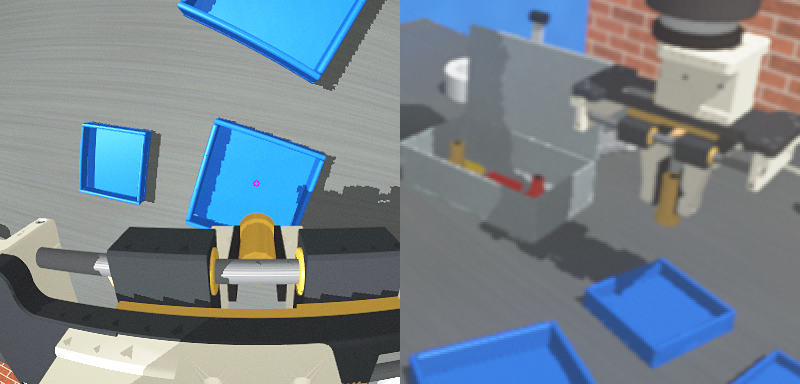

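The drop point, marked at (256,183), is the centre of the middle tray, between the small one at (117,162) and the large one at top right. Lowering.

>>> jog_arm:
  commands:
    - {"x": 0,"y": 0,"z": 2,"roll": 0}
    - {"x": 0,"y": 0,"z": 3,"roll": 0}
    - {"x": 0,"y": 0,"z": 3,"roll": 0}
    - {"x": 0,"y": 0,"z": 1.7,"roll": 0}
    - {"x": 0,"y": 0,"z": 0.8,"roll": 0}
    - {"x": 0,"y": 0,"z": 0.4,"roll": 0}
    - {"x": 0,"y": 0,"z": 0.3,"roll": 0}
    - {"x": 0,"y": 0,"z": 0.2,"roll": 0}
    - {"x": 0,"y": 0,"z": 0,"roll": 0}
    - {"x": 0,"y": 0,"z": 0,"roll": 0}

```text
clock: 18.8
tool_pos: [0.5341, -0.2757, 0.0263]
orientation: [-180.0, 0.1, -169.5]
force: [0.5, -1.2, -0.9]
opening: 0.0196
```

>>> jog_arm:
  commands:
    - {"x": 0,"y": 0,"z": 0.15,"roll": 0}
    - {"x": 0,"y": 0,"z": 0.15,"roll": 0}
    - {"x": 0,"y": 0,"z": 0.1,"roll": 0}
    - {"x": 0,"y": 0,"z": 0,"roll": 0}
    - {"x": 0,"y": 0,"z": 0,"roll": 0}

```text
clock: 19.3
tool_pos: [0.5337, -0.2757, 0.0216]
orientation: [180.0, -0.0, -169.5]
force: [-0.3, 1.6, -0.7]
opening: 0.019
```

>>> jog_arm:
  commands:
    - {"x": 0,"y": 0,"z": 0.07,"roll": 0}
    - {"x": 0,"y": 0,"z": 0,"roll": 0}
    - {"x": 0,"y": 0,"z": 0,"roll": 0}

```text
clock: 19.6
tool_pos: [0.5338, -0.2757, 0.0211]
orientation: [-180.0, 0.0, -169.5]
force: [-1.1, -0.3, -0.2]
opening: 0.0194
```

>>> jog_arm:
  commands:
    - {"x": 0,"y": 0,"z": 0.05,"roll": 0}
    - {"x": 0,"y": 0,"z": 0,"roll": 0}
    - {"x": 0,"y": 0,"z": 0,"roll": 0}

```text
clock: 19.9
tool_pos: [0.5339, -0.2757, 0.021]
orientation: [-180.0, 0.0, -169.5]
force: [-1.6, 0.1, 5.4]
opening: 0.0193
```

>>> jog_arm:
  commands:
    - {"x": 0,"y": 0,"z": 0,"roll": 0}
    - {"x": 0,"y": 0,"z": 0,"roll": 0}
    - {"x": 0,"y": 0,"z": 0,"roll": 0}
    - {"x": 0,"y": 0,"z": 0,"roll": 0}
  gripper: 3.6

```text
clock: 20.3
tool_pos: [0.5337, -0.2756, 0.0203]
orientation: [180.0, -0.0, -169.5]
force: [-0.8, 1.0, -0.2]
opening: 0.0354
```

>>> jog_arm:
  commands:
    - {"x": 0,"y": 0,"z": -0.5,"roll": 0}
    - {"x": 0,"y": 0,"z": -1,"roll": 0}
    - {"x": 0,"y": 0,"z": -2,"roll": 0}
    - {"x": 0,"y": 0,"z": -3,"roll": 0}
    - {"x": 0,"y": 0,"z": -4,"roll": 0}
    - {"x": 0,"y": 0,"z": -3,"roll": 0}
    - {"x": 0,"y": 0,"z": -2,"roll": 0}
    - {"x": 0,"y": 0,"z": 0,"roll": 0}
    - {"x": 0,"y": 0,"z": 0,"roll": 0}

```text
clock: 21.2
tool_pos: [0.5339, -0.2756, 0.1766]
orientation: [-180.0, 0.1, -169.5]
force: [-0.6, -1.0, -0.7]
opening: 0.0363
```

Run:
```python
from plant import ctrl
from h import *
o=ctrl.get_obs();w=ctrl.snapshot("wrist");s=ctrl.snapshot("scene");t=ctrl.snapshot("side")
A=lambda i:cv2.resize(i[:,:,::-1],(400,300))
cv2.imwrite("pics/f.png",np.vstack([np.hstack([A(w["image"]),A(s["image"][90:300,130:410])]),np.hstack([A(t["image"][100:280,180:420]),A(w["image"][100:250,150:350])])]))
print(o["clock"],o["tool_pos"],o["force"],o["opening"])
```

```text
21.2 [ 0.53387802 -0.27556507  0.17655693] [-0.61221381 -0.96077734 -0.67220309] 0.03626396192359315
```

View pics/f.png

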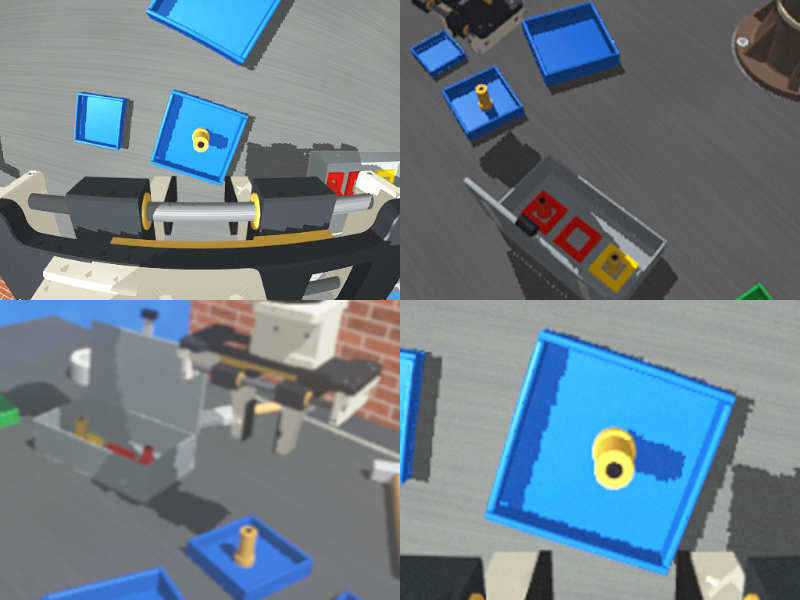

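The final pictures show the nozzle upright at the centre of the middle tray. The lid is open, and the other nozzle and the cup are standing in their pockets. The gripper touches nothing, so I'm handing in.

```bash
python3 -c "
from plant import ctrl
print(ctrl.close_job())"
```

```text
the job is handed in; nothing more can be done
None
```

I opened the lid to about 1.7 rad and left it there. I then took the brass nozzle out of the middle red pocket and stood it near the centre of the middle-sized blue tray, at about (0.534, -0.276). The job was handed in at about 21 s, with no verdict reported.

My last pictures from all three cameras showed:
- **Moved nozzle:** upright in the blue tray.
- **Parts left in the case:** the other nozzle stands in the yellow pocket and the cup stands in its red pocket. I checked this by eye and did not measure their offsets.
- **Lid and gripper:** the lid is open and the gripper is clear of everything.

No check failed. One early move call was refused for leaving out fields; nothing moved.

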